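# Sweep the washers through the tray's gate

### The job

Sweep the three round washers lying on the loading tray through its narrow gate, one at a time, so that each drops into the slot behind the gate and all three end up lying in it. Push them along the deck with the fingertips and do not pick any of them up. Leave the two hexagon nuts and the standing bolt where they are on the deck, with the bolt upright.

Things in the scene. Friction and masses are not known exactly. Their poses are not given: they have to be found in the camera images.
- tray: steel loading tray fixed to the bench; place and yaw differ from run to run. Origin on the bench surface, z up, +x from the deck to the gate. In its frame: flat deck, top at z = 60 mm, free area x -140..70 mm, y -150..150 mm, with a fence all round, 8 mm thick and 16 mm high (top at z = 76 mm)
- gate (a point): middle of the gate, at deck level: (74, 0, 60) mm in the tray's frame, axes as the tray's. The gate is a 52 mm wide gap (tray y -26..26 mm) in the +x fence (tray x 70..78 mm). Two 6 mm guide bars as high as the fence run back from its edges at 45 degrees, like a funnel, to tray x = 42 mm, y = +-56 mm
- slot (a point): centre of the slot's floor: (113, 0, 6) mm in the tray's frame, axes as the tray's. The slot is an open-topped pit that begins where the deck ends, right behind the gate: tray x 78..148 mm, y -30..30 mm, floor 54 mm below the deck, its outer walls rising to z = 76 mm like the fence
- washer_a: thick plain round steel washer lying flat on the tray's deck: 40 mm outside diameter, 17 mm bore, 10 mm thick, about 80 g. Origin at its centre, half-way through its thickness (so 65 mm above the bench while it lies on the deck). The three washers are alike.
- washer_b: thick plain round steel washer lying flat on the tray's deck: 40 mm outside diameter, 17 mm bore, 10 mm thick, about 80 g. Origin at its centre, half-way through its thickness (so 65 mm above the bench while it lies on the deck). The three washers are alike.
- washer_c: thick plain round steel washer lying flat on the tray's deck: 40 mm outside diameter, 17 mm bore, 10 mm thick, about 80 g. Origin at its centre, half-way through its thickness (so 65 mm above the bench while it lies on the deck). The three washers are alike.
- nut_a: steel hexagon nut lying flat on the deck among the washers, to be left where it is: 30 mm across flats, 16 mm high, its top a hexagon with a dark bore; origin at the centre of its underside
- nut_b: a second, like nut, on the deck beside the funnel on the tray's +y side, to be left where it is; origin at the centre of its underside
- bolt: steel bolt standing upright on its hexagon head (30 mm across flats, 12 mm high), its 18 mm shank pointing up, 57 mm high in all, on the deck beside the funnel on the tray's -y side, to be left standing where it is; origin at the centre of its underside, z up along the shank
Things that resemble listed ones, but are neither listed nor needed, are in the scene too. What is shaped like the washer_a but black or brown is not meant.

How it is judged (in metres and radians):
On the way, in this order (a step that is already met when the one before it is completed fails the run):
1. one washer has dropped into the slot, the other two have not ((((x of washer_a in the frame of tray between 0.077 and 0.149 m and y of washer_a in the frame of tray between -0.03 and 0.03 m and z of washer_a in the frame of tray below 0.05 m) and not (x of washer_b in the frame of tray between 0.077 and 0.149 m and y of washer_b in the frame of tray between -0.03 and 0.03 m and z of washer_b in the frame of tray below 0.05 m) and not (x of washer_c in the frame of tray between 0.077 and 0.149 m and y of washer_c in the frame of tray between -0.03 and 0.03 m and z of washer_c in the frame of tray below 0.05 m)) or ((x of washer_b in the frame of tray between 0.077 and 0.149 m and y of washer_b in the frame of tray between -0.03 and 0.03 m and z of washer_b in the frame of tray below 0.05 m) and not (x of washer_a in the frame of tray between 0.077 and 0.149 m and y of washer_a in the frame of tray between -0.03 and 0.03 m and z of washer_a in the frame of tray below 0.05 m) and not (x of washer_c in the frame of tray between 0.077 and 0.149 m and y of washer_c in the frame of tray between -0.03 and 0.03 m and z of washer_c in the frame of tray below 0.05 m)) or ((x of washer_c in the frame of tray between 0.077 and 0.149 m and y of washer_c in the frame of tray between -0.03 and 0.03 m and z of washer_c in the frame of tray below 0.05 m) and not (x of washer_a in the frame of tray between 0.077 and 0.149 m and y of washer_a in the frame of tray between -0.03 and 0.03 m and z of washer_a in the frame of tray below 0.05 m) and not (x of washer_b in the frame of tray between 0.077 and 0.149 m and y of washer_b in the frame of tray between -0.03 and 0.03 m and z of washer_b in the frame of tray below 0.05 m)))), for 0.2 s.
2. two washers are in the slot, the third is not yet (((not (x of washer_a in the frame of tray between 0.077 and 0.149 m and y of washer_a in the frame of tray between -0.03 and 0.03 m and z of washer_a in the frame of tray below 0.05 m) and (x of washer_b in the frame of tray between 0.077 and 0.149 m and y of washer_b in the frame of tray between -0.03 and 0.03 m and z of washer_b in the frame of tray below 0.05 m) and (x of washer_c in the frame of tray between 0.077 and 0.149 m and y of washer_c in the frame of tray between -0.03 and 0.03 m and z of washer_c in the frame of tray below 0.05 m)) or (not (x of washer_b in the frame of tray between 0.077 and 0.149 m and y of washer_b in the frame of tray between -0.03 and 0.03 m and z of washer_b in the frame of tray below 0.05 m) and (x of washer_a in the frame of tray between 0.077 and 0.149 m and y of washer_a in the frame of tray between -0.03 and 0.03 m and z of washer_a in the frame of tray below 0.05 m) and (x of washer_c in the frame of tray between 0.077 and 0.149 m and y of washer_c in the frame of tray between -0.03 and 0.03 m and z of washer_c in the frame of tray below 0.05 m)) or (not (x of washer_c in the frame of tray between 0.077 and 0.149 m and y of washer_c in the frame of tray between -0.03 and 0.03 m and z of washer_c in the frame of tray below 0.05 m) and (x of washer_a in the frame of tray between 0.077 and 0.149 m and y of washer_a in the frame of tray between -0.03 and 0.03 m and z of washer_a in the frame of tray below 0.05 m) and (x of washer_b in the frame of tray between 0.077 and 0.149 m and y of washer_b in the frame of tray between -0.03 and 0.03 m and z of washer_b in the frame of tray below 0.05 m)))), for 0.2 s.
At the end, for the whole second after the job is handed in: all three washers lie in the slot (centres within its walls and at least 10 mm below the deck, moving at less than 0.1 m/s), having dropped in one after the other; the nuts and the bolt are within 20 mm of where they stood, the bolt upright (x of washer_a in the frame of tray between 0.077 and 0.149 m and y of washer_a in the frame of tray between -0.03 and 0.03 m and z of each of washer_a, washer_b, washer_c in the frame of tray below 0.05 m and x of washer_b in the frame of tray between 0.077 and 0.149 m and y of washer_b in the frame of tray between -0.03 and 0.03 m and x of washer_c in the frame of tray between 0.077 and 0.149 m and y of washer_c in the frame of tray between -0.03 and 0.03 m and linear speed of each of washer_a, washer_b, washer_c below 0.1 m/s and distance of each of nut_a, nut_b, bolt from where it was at the start of the episode below 0.02 m and angle between bolt's own z axis and vertical below 0.2 rad); the robot touches nothing.
It fails at once if a washer is lifted (its centre 12 mm or more above where it lies on the deck) (z of any of washer_a, washer_b, washer_c in the frame of tray above 0.077 m).
It fails at once if a nut or the bolt is displaced by more than 20 mm (distance of any of nut_a, nut_b, bolt from where it was at the start of the episode above 0.02 m).
It fails at once if the bolt is knocked over (angle between bolt's own z axis and vertical above 0.5 rad).
It also fails if it takes over 72 s, if anything falls off the work surface, if the arm or the gripper's body presses on something with over 40 N, if the wrist force passes 120 N, or if a joint passes its speed limit or range.

### The arm

A 6-joint arm with a two-finger parallel gripper is mounted at the origin on the work surface. World frame = base frame: x ahead of the robot, y to its left, z up, the work surface at z = 0. Lengths are in m, angles in degrees, forces in N, time in s.
With the tool pointing down it reaches from about 0.35 to 0.875 m from the base axis. Payload 15.5 kg.
Tool frame: the origin (TCP) lies midway between the tips of the shut fingers; the grasp point (between the pads) lies 19 mm behind it; z points along the fingers, x is the direction in which the jaws open and shut, and the axes are right-handed (so a half turn about z gives the same grasp; the last joint's range is limited). The gripper opens to 85 mm and grips with 20 to 120 N. Pads are 22 mm wide; open, the fingers measure 114 mm over their backs; the gripper's body (76 mm by 85 mm) begins 54 mm behind the grasp point. The pads swing forward as they close: fully open they stand 13 mm farther back than shut.
Start: joints at [-71.362, 28.281, 77.091, -0, 74.628, -5.472], TCP at [0.255, -0.57, 0.231] pointing down, gripper open.
Joint ranges: [-166.48, 166.48], [-47.26, 123.95], [12.59, 153.08], [-70.14, 250.14], [6.76, 159.57], [-176.63, 176.63]. Speed limits (degrees/s): [108.29, 108.29, 147.25, 172.46, 172.46, 172.46].

### API

Orientations are given as a 3x3 rotation matrix whose columns are the frame's x, y, z axes.
In Python, from station import arm, hand, cams gives the robot as it stands. Calls block until the motion is done:
- arm.reach(position, orientation): joint-space move of the TCP to a pose.
- arm.line_to(position, vel=0.15, ori=None): straight line of the TCP; ori=None keeps the orientation; vel is the mean speed in m/s.
- arm.move_joints(angles): joint-space move.
- hand.release() and hand.grab(force=None): open the fingers fully, or close them until they stop; force is the grip in N (None keeps the last).
- arm.hold(seconds).
- arm.ik(position, orientation): joint angles nearest the present ones, or None.
- arm.state(): the state.
- cams.camera(name): name is "scene" or "top"; returns (picture, depth): 400x640x3 uint8, red, green, blue; 400x640 float32, m along the optical axis (not along the pixel's ray), 0 where there is no reading.
- cams.camera_info(name): a dict with "fovy" (degrees; the focal length in pixels is half the picture's height over the tangent of half this angle, whatever the lens; pixels are square), "cx", "cy" (the principal point, pixels), "distortion" ([k1, k2, p1, p2, k3] as OpenCV has them; the pictures are not rectified), "R" (3x3) and "t" (3): a world point X has camera coordinates R X + t. Camera axes: x right, y down, z forward; pixel columns grow to the right and rows downward; lengths in m; the calibration is good to about 2 mm. A picture is of the moment at which its call begins. camera_info takes no time and is no camera call.
A pose or a line that the arm cannot do raises arm.PlanningError and nothing moves.
- arm.close_job(): hands the job in, once; it reports no verdict.
The state is a dict: "time": time; "joint_positions": joint angles; "qvel": joint speeds; "joint_efforts": joint torques, N m; "ee_pos": TCP position; "eef_rot": TCP orientation; "wrist_force": force on the tool from outside, world axes, zero at the start; "ft_torque": the same for the moment, N m; "opening": opening from 0.0 (shut) to 1.0 (fully open).
Only numpy, scipy, OpenCV 4.12 (cv2) and the standard library are available. Lean on these libraries where they do the work, as an engineer would, in place of code of your own. Each camera call takes 0.05 s, during which the arm holds its last target. There are 200 camera calls.

## Working session

There is one attempt and no reset: what is moved stays moved. The work goes in short steps, each a Python script; the robot and the scene stay as the last script left them, time stands still between calls to the robot, and variables do not carry over. Pictures are saved under pics/ and viewed, about 8 in all and at most 12, crops included, and the job is handed in when it is done.

```bash
mkdir -p pics; ls; python3 - <<'E'
from station import arm, hand, cams
import cv2,numpy as np
for n in ("top","scene"):
    p,d=cams.camera(n); cv2.imwrite(f"pics/{n}0.png",p[:,:,::-1]); np.save(f"pics/{n}0.npy",d); i=cams.camera_info(n); print(n,i, (d>0).mean())
print(arm.state()["time"])
E
```

```text
pics
top {'fovy': 42.505933969524925, 'cx': 315.4066157037953, 'cy': 201.20449230761653, 'distortion': array([0.01428418, 0.        , 0.        , 0.        , 0.        ]), 'R': array([[ 0.00147239, -0.99987172,  0.01594892],
       [-0.98990432, -0.00371778, -0.14168844],
       [ 0.14172956, -0.01557928, -0.98978281]]), 't': array([0.0050578 , 0.53545823, 0.78911713])} 0.99608203125
scene {'fovy': 51.60622453307316, 'cx': 314.6128987473988, 'cy': 205.07696039659996, 'distortion': array([-0.10261595,  0.        ,  0.        ,  0.        ,  0.        ]), 'R': array([[ 0.75620206,  0.65433013, -0.00324557],
       [ 0.37152656, -0.43344156, -0.82103375],
       [-0.53863388,  0.6196616 , -0.57087043]]), 't': array([-0.4086312 , -0.1215451 ,  0.92874611])} 0.9959453125
0.1
```

View pics/top0.png

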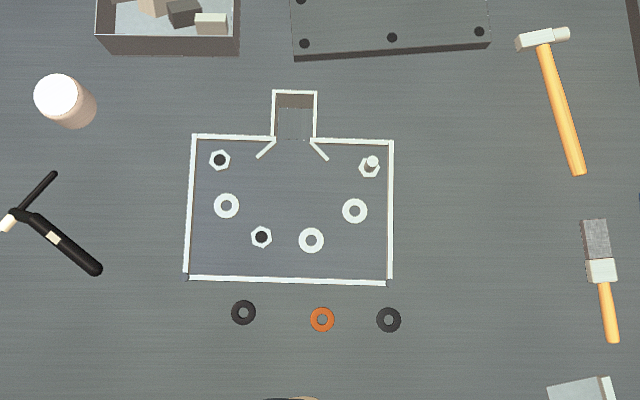

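View pics/scene0.png

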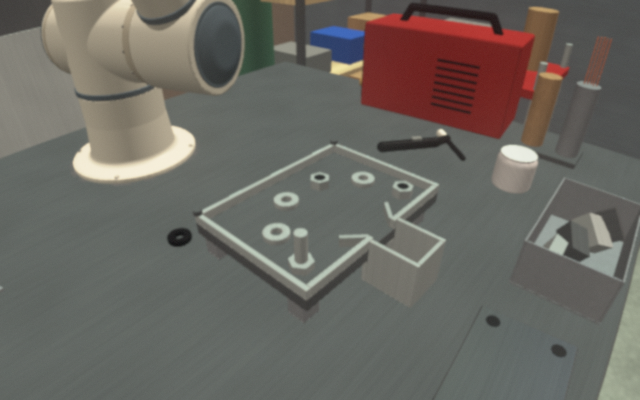

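The top view shows the tray with its gate facing away from the robot (gate at about 294,140). The washers are at about (226,206), (311,240) and (355,211), nut_a at (261,237), nut_b at (220,159) and the bolt at (369,166). The black and orange rings below the tray are decoys. The scene view agrees.

```bash
cat > h.py <<'E'
import numpy as np, cv2
from station import arm, hand, cams
def cal(n):
    i=cams.camera_info(n); f=200/np.tan(np.radians(i["fovy"]/2))
    return np.array([[f,0,i["cx"]],[0,f,i["cy"]],[0,0,1]]),np.array(i["distortion"]),np.array(i["R"]),np.array(i["t"])
def cast(n,uv,z):
    K,D,R,t=cal(n); q=cv2.undistortPoints(np.float64(uv).reshape(-1,1,2),K,D)[:,0]
    d=np.c_[q,np.ones(len(q))]@R; c=-R.T@t
    return c+d*((z-c[2])/d[:,2])[:,None]
def rings(pic):
    "bright round things with a hole: (u,v), outer area, hole area"
    m=((pic.min(2)>150)*255).astype(np.uint8)
    cs,h=cv2.findContours(m,cv2.RETR_CCOMP,cv2.CHAIN_APPROX_NONE); out=[]
    for k,c in enumerate(cs):
        a=cv2.contourArea(c)
        if h[0][k][3]<0 and 200<a<1200 and len(c)>5:
            e=cv2.fitEllipse(c); hole=max([cv2.contourArea(cs[j]) for j in range(len(cs)) if h[0][j][3]==k] or [0])
            per=cv2.arcLength(c,True); out.append((e[0],e[1],a,hole,4*np.pi*a/per**2))
    return out,m
E
python3 - <<'E'
from h import *
p=cv2.imread("pics/top0.png"); d=np.load("pics/top0.npy")
r,m=rings(p)
for e in r: print(np.round(e[0],1),np.round(e[1],1),e[2],e[3],round(e[4],2),np.round(cast("top",[e[0]],.070)[0],4))
K,D,R,t=cal("top")
v,u=np.mgrid[:400,:640]; q=cv2.undistortPoints(np.float64(np.c_[u.ravel(),v.ravel()]).reshape(-1,1,2),K,D)[:,0]
X=((np.c_[q,np.ones(len(q))]*d.ravel()[:,None])-t)@R; Z=X[:,2].reshape(400,640)
print("deck z",[round(float(np.median(Z[b-4:b+4,a-4:a+4])),4) for a,b in((293,190),(240,260),(350,250),(120,300))])
# fence outline: bright pixels with height near 76 mm in tray area
f=((m>0)&(abs(Z-.076)<.005)); f[:, :170]=0; f[:,410:]=0; f[:85]=0; f[300:]=0
cs,_=cv2.findContours((f*255).astype(np.uint8),cv2.RETR_EXTERNAL,cv2.CHAIN_APPROX_NONE)
pts=np.array(np.nonzero(f)).T[:,::-1]; W=cast("top",pts,.076)[:,:2]
hull=cv2.convexHull(W.astype(np.float32))
# edges: rear, left, right fence: line fit on bands in pixel space
def line(sel): 
    P=W[sel].astype(np.float32); vx,vy,x,y=cv2.fitLine(P,cv2.DIST_HUBER,0,.01,.01).ravel(); return np.array([x,y]),np.degrees(np.arctan2(vy,vx)),sel.sum()
U,V=pts.T
print("rear",line((V>270)&(U>200)&(U<380)));print("left",line((U<200)&(V>145)&(V<265)));print("right",line((U>383)&(V>145)&(V<270)))
print("front",line((V>128)&(V<150)&((U<265)&(U>205)|(U>325)&(U<380))))
print("slotL",line((U>266)&(U<280)&(V>95)&(V<130)),"slotR",line((U>310)&(U<322)&(V>95)&(V<130)))
E
```

```text
[579.  389.8] [21.2 64.4] 898.5 0 0.54 [ 0.2518 -0.3816  0.07  ]
[290.2 279.7] [  5.2 312. ] 903.0 0 0.07 [0.4109 0.0449 0.07  ]
[603.  270.1] [26.2 29.7] 564.0 0 0.75 [ 0.4265 -0.4313  0.07  ]
[310.6 239.8] [24.9 25.2] 491.0 113.0 0.88 [0.4712 0.0142 0.07  ]
[261.  236.5] [20.4 20.9] 329.0 141.0 0.85 [0.4761 0.0901 0.07  ]
[597.1 238. ] [24.4 45.9] 791.0 19.0 0.64 [ 0.4753 -0.4262  0.07  ]
[354.3 210.4] [24.4 24.9] 475.0 103.0 0.86 [ 0.5168 -0.0531  0.07  ]
[225.8 205.1] [24.3 25. ] 475.0 111.5 0.89 [0.5243 0.1449 0.07  ]
[369.1 166.3] [19.4 21.9] 324.0 86.0 0.79 [ 0.5864 -0.0769  0.07  ]
[219.2 159.6] [19.7 20.2] 307.5 126.5 0.83 [0.5958 0.157  0.07  ]
[542.   36.1] [13.9 61.2] 596.0 0 0.45 [ 0.8033 -0.361   0.07  ]
deck z [0.0588, 0.0583, 0.0587, -0.0016]
rear (array([0.41070214, 0.04487207], dtype=float32), np.float32(88.316635), np.int64(932))
left (array([0.52400005, 0.19934136], dtype=float32), np.float32(-1.672054), np.int64(570))
right (array([ 0.52563184, -0.10799949], dtype=float32), np.float32(-1.5688341), np.int64(625))
front (array([0.6281018, 0.0458406], dtype=float32), np.float32(88.36196), np.int64(524))
slotL (array([0.67091006, 0.07444491], dtype=float32), np.float32(-1.7860796), np.int64(116)) slotR (array([0.67777044, 0.00838025], dtype=float32), np.float32(-1.9157926), np.int64(118))
```

```bash
cat >> h.py <<'E'
T=np.array([.5544,.0448]); YAW=np.radians(-1.66)
M=np.array([[np.cos(YAW),-np.sin(YAW)],[np.sin(YAW),np.cos(YAW)]])
w2t=lambda p:(np.asarray(p)[...,:2]-T)@M
t2w=lambda p,z:np.r_[T+M@np.asarray(p),z]
PUSH,GAP,ZP,ZT=.011,.005,.064,.150
def look(name=None):
    arm.move_joints([-71.362,28.281,77.091,0,74.628,arm.state()["joint_positions"][5]])
    p,d=cams.camera("top")
    if name: cv2.imwrite("pics/"+name+".png",p[:,:,::-1])
    out=[]
    for e in rings(p)[0]:
        q=w2t(cast("top",[e[0]],.070)[0])
        if -.14<q[0]<.16 and abs(q[1])<.15 and max(e[1])<32: out.append((np.round(q,4),e[2],e[3]))
    return out
def ori(d):
    "tool down, tool y along +-d (the turn nearest the present wrist angle)"
    d=np.r_[M@d,0]; z=np.array([0,0,-1.]); best=None
    for y in (d,-d):
        R=np.c_[np.cross(y,z),y,z]; q=arm.ik(np.r_[.5,.04,.2],R)
        if q is not None:
            c=abs(q[5]-arm.state()["joint_positions"][5])
            if best is None or c<best[0]: best=(c,R)
    return best[1]
def push(w,to,over=0.,vel=.06):
    "push a washer lying at w so that its centre comes to `to` (tray frame), plus over"
    w,to=np.array(w),np.array(to); d=(to-w)/np.linalg.norm(to-w); R=ori(d)
    s=w-d*(.02+PUSH+GAP); e=to-d*(.02+PUSH-over)
    arm.reach(t2w(s,ZT),R); arm.line_to(t2w(s,.08),vel=.15)
    arm.line_to(t2w(s,.070),vel=.05); f=arm.state()["wrist_force"]
    if abs(f[2])>15: arm.line_to(t2w(s,ZT)); raise SystemExit(f"blocked {f}")
    arm.line_to(t2w(s,ZP),vel=.05); f0=arm.state()["wrist_force"]
    arm.line_to(t2w(e,ZP),vel=vel); f1=arm.state()["wrist_force"]
    arm.line_to(t2w(e-d*.006,ZP),vel=.06); arm.line_to(t2w(e-d*.006,ZT),vel=.2)
    print("push",np.round(s,3),np.round(e,3),np.round(f0,1),np.round(f1,1),"t",arm.state()["time"])
E
python3 - <<'E'
from h import *
hand.grab(); print(arm.state()["opening"],arm.state()["time"])
o=look(); [print(*a) for a in o]
w=min((a[0] for a in o if a[1]>420),key=lambda q:q[0])
push(w,(.025,0)); [print(*a) for a in look("s1")]; print(arm.state()["time"])
E
```

```text
-0.005863524092725015 0.8667
[-0.0822 -0.033 ] 491.5 113.0
[-0.0795  0.0429] 329.0 141.0
[-0.0347 -0.0989] 475.0 104.5
[-0.033   0.0991] 476.0 110.5
[ 0.0355 -0.1207] 324.0 86.0
[0.0381 0.1133] 307.5 126.5
push [-0.117 -0.044] [-0.005 -0.009] [-0.9 -0.1  0.6] [-0.9 -0.6 -0.4] t 7.5083
[-0.0796  0.043 ] 326.5 142.0
[-0.0347 -0.0989] 475.0 106.5
[-0.033   0.0991] 473.0 110.5
[0.0231 0.003 ] 460.5 104.0
[ 0.0355 -0.1207] 324.0 86.0
[0.0381 0.1133] 308.5 128.5
9.9583
```

View pics/s1.png

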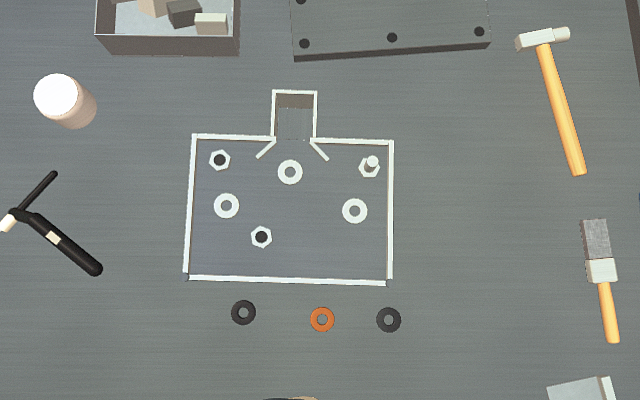

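The first washer now sits on the tray axis in front of the gate (290,172), and nothing else moved. Next I push it through.

```bash
python3 - <<'E'
from h import *
push((.0231,.003),(.078,0),over=.025); [print(*a) for a in look("s2")]; print(arm.state()["time"])
E
```

```text
push [-0.013  0.005] [0.072 0.   ] [ 0.9  1.1 -0.1] [0.5 0.6 0.1] t 16.0333
[-0.0796  0.043 ] 329.0 141.0
[-0.0347 -0.099 ] 475.5 103.0
[-0.0329  0.0991] 478.0 110.5
[ 0.0355 -0.1207] 324.0 86.0
[0.0381 0.1134] 309.5 126.5
[0.0966 0.0055] 383.5 88.0
18.6333
```

View pics/s2.png

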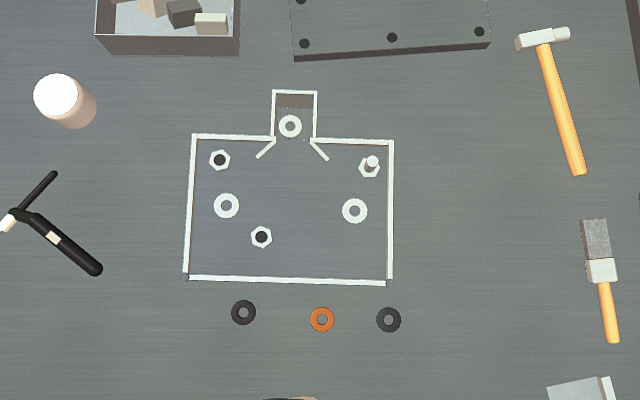

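The first washer lies flat in the slot (290,126), and it looks smaller there, as it should at floor depth. Next is the +y washer, in two stages with a check in between.

```bash
cat > two.py <<'E'
from h import *; import sys
s=float(sys.argv[1]); tag=sys.argv[2]
push((-.0338,s*.0991),(.033,0)); o=look(tag+"a"); [print(*a) for a in o]
c=[a[0] for a in o if a[1]>420 and abs(a[0][1])<.02 and 0<a[0][0]<.06]
if len(c)!=1: raise SystemExit("washer not where expected")
push(c[0],(.078,0),over=.025); [print(*a) for a in look(tag+"b")]; print(arm.state()["time"])
E
python3 two.py 1 s3
```

```text
push [-0.054  0.129] [0.016 0.026] [ 0.3 -0.   0.2] [ 0.7  0.1 -0.3] t 25.7083
[-0.0796  0.043 ] 327.5 141.0
[-0.0347 -0.0989] 475.0 105.5
[ 0.0355 -0.1207] 326.0 84.5
[0.0338 0.0018] 454.5 103.0
[0.0381 0.1133] 308.5 127.5
[0.0967 0.0054] 387.0 88.0
push [-0.002  0.003] [0.072 0.   ] [-0.1  0.4  0.9] [-1.1 -0.1  1.2] t 34.2167
[-0.0797  0.043 ] 328.0 142.0
[-0.0348 -0.0989] 476.0 103.0
[ 0.0355 -0.1206] 325.0 85.5
[0.0381 0.1133] 308.5 126.5
[0.0997 0.006 ] 301.0 36.5
36.8167
```

View pics/s3b.png

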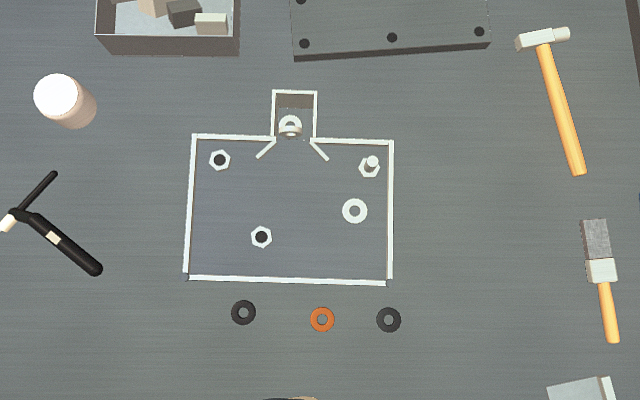

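The second washer is in the slot but appears to be standing nearly on edge at the gate end (290,130). I'll check its height before dropping the third.

```bash
python3 - <<'E'
from h import *
p,d=cams.camera("top"); K,D,R,t=cal("top")
cv2.imwrite("pics/c.png",cv2.resize(p[85:150,260:330,::-1],None,fx=8,fy=8,interpolation=cv2.INTER_CUBIC))
v,u=np.mgrid[:400,:640]; q=cv2.undistortPoints(np.float64(np.c_[u.ravel(),v.ravel()]).reshape(-1,1,2),K,D)[:,0]
X=((np.c_[q,np.ones(len(q))]*d.ravel()[:,None])-t)@R; X=X.reshape(400,640,3)
for r in range(92,146,2): print(r,np.round(1000*X[r,[280,285,290,295,300,306],2]).astype(int),np.round(1000*w2t(X[r,290])))
E
```

```text
92 [72 76 75 75 74 76] [150.   7.]
94 [68 71 73 69 71 72] [147.   7.]
96 [61 61 62 63 62 65] [148.   7.]
98 [51 52 54 52 55 54] [147.   8.]
100 [42 42 45 43 43 47] [147.   8.]
102 [30 33 32 34 33 40] [148.   8.]
104 [23 21 23 22 26 26] [148.   9.]
106 [11 13 11 14 12 14] [148.   9.]
108 [5 4 4 7 0 6] [147.   9.]
110 [5 8 4 5 4 5] [144.   9.]
112 [4 5 6 5 5 5] [140.   9.]
114 [5 4 4 6 3 3] [137.   9.]
116 [ 8 15 14  6  5  1] [130.   8.]
118 [ 5 16 16 13  7  2] [126.   8.]
120 [ 8 16 13 14  4  4] [123.   8.]
122 [15 17 10 14 13  4] [121.   8.]
124 [14 16  6 14 15  6] [118.   8.]
126 [14 50 55 51 16  5] [101.   6.]
128 [45 52 53 52 49  6] [98.  6.]
130 [47 53 56 52 48  6] [94.  6.]
132 [45 52 51 50 44  5] [92.  6.]
134 [36 34 27 32 36  6] [95.  7.]
136 [ 7 25 24 23 24  3] [93.  7.]
138 [4 7 8 5 6 5] [93.  7.]
140 [58 60 55 59 58 57] [77.  5.]
142 [60 57 58 59 59 57] [73.  5.]
144 [59 59 58 60 57 58] [70.  5.]
```

View pics/c.png

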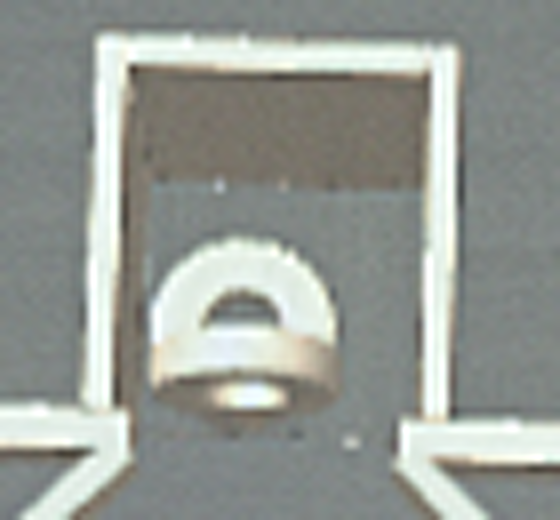

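The second washer is standing free on edge on top of the first (x 92–102 mm, top at z about 56 mm, centre about 36 mm, so it counts as dropped). The third one could land on it and stay high. I'll tip the standing washer forward first, using the fingertips tilted 30° so the leading corner reaches below deck level.

```bash
python3 - <<'E'
from h import *
a=np.radians(30); ex=np.r_[M@[1,0],0]; up=np.array([0,0,1.])
z=-np.sin(a)*ex-np.cos(a)*up; best=None
for s in (1,-1):
    y=s*(np.cos(a)*ex-np.sin(a)*up); R=np.c_[np.cross(y,z),y,z]; q=arm.ik(t2w((.0745,.004),.0565),R)
    if q is not None:
        c=abs(q[5]-arm.state()["joint_positions"][5]); best=(c,R,q) if best is None or c<best[0] else best
R=best[1]; print(np.round(best[2]))
arm.reach(t2w((.0745,.004),.15),R); arm.line_to(t2w((.0745,.004),.066),vel=.12); arm.line_to(t2w((.0745,.004),.0565),vel=.04)
print(arm.state()["wrist_force"])
arm.line_to(t2w((.1,.004),.0565),vel=.06); print(arm.state()["wrist_force"])
arm.line_to(t2w((.1,.004),.15),vel=.2)
[print(*a) for a in look("s4")]; print(arm.state()["time"])
p=cv2.imread("pics/s4.png"); cv2.imwrite("pics/c2.png",cv2.resize(p[80:250,180:400],None,fx=3,fy=3))
E
```

```text
[-1. 54. 58.  0. 97. 90.]
[-1.01748925 -0.16507049 42.24735383]
[ 2.7338327   0.11431307 10.54026798]
[-0.0796  0.043 ] 329.0 141.0
[-0.0347 -0.0989] 475.0 103.0
[ 0.0355 -0.1207] 324.0 86.0
[0.0382 0.1134] 307.5 128.5
[0.1028 0.0051] 549.0 16.0
44.5583
```

View pics/c2.png

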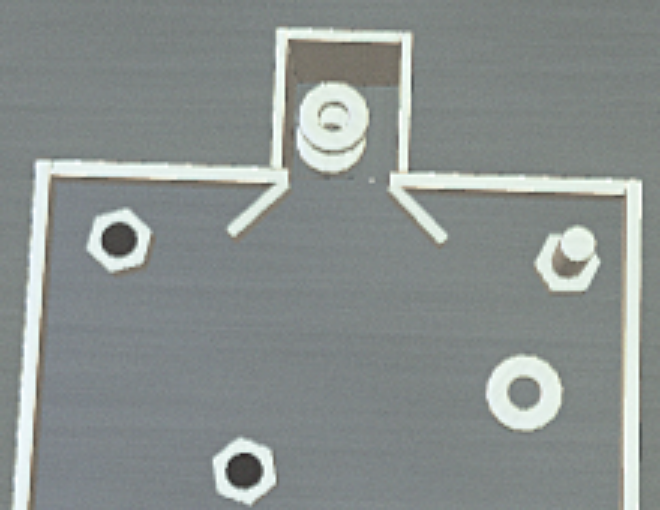

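The second washer now lies flat on the first, so there is room for the third. The tilted fingertips pressed on the deck edge with about 42 N on the way down.

```bash
python3 two.py -1 s5 && python3 -c "
import cv2;p=cv2.imread('pics/s5b.png');cv2.imwrite('pics/c3.png',cv2.resize(p[80:290,180:400],None,fx=2.8,fy=2.8))"
```

```text
push [-0.054 -0.129] [ 0.016 -0.026] [ 0.2 -0.1  0. ] [ 1.1 -0.5 -0.4] t 50.8333
[-0.0795  0.043 ] 330.0 141.0
[ 0.0355 -0.1206] 325.0 86.0
[0.031  0.0007] 459.0 104.0
[0.0381 0.1134] 309.5 127.5
[0.1028 0.0051] 549.0 19.5
push [-0.005  0.001] [0.072 0.   ] [ 0.5 -0.1 -0. ] [-0.1 -0.3  1. ] t 59.2
[-0.0796  0.0429] 328.0 141.0
[ 0.0355 -0.1207] 325.0 87.0
[0.0381 0.1134] 308.5 127.5
61.7917
```

View pics/c3.png

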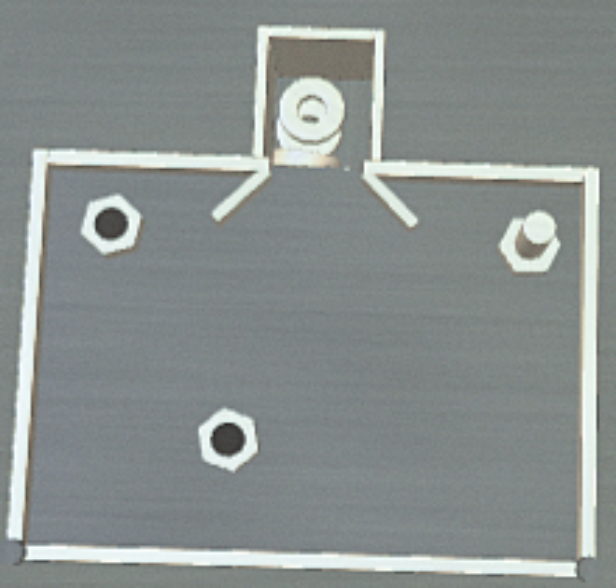

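The third washer is in the slot, standing against the wall at the gate end. I'll check its height and position before handing in.

```bash
python3 - <<'E'
from h import *
p,d=cams.camera("top"); K,D,R,t=cal("top")
v,u=np.mgrid[:400,:640]; q=cv2.undistortPoints(np.float64(np.c_[u.ravel(),v.ravel()]).reshape(-1,1,2),K,D)[:,0]
X=((np.c_[q,np.ones(len(q))]*d.ravel()[:,None])-t)@R; X=X.reshape(400,640,3)
for r in range(112,142,2): print(r,np.round(1000*X[r,[278,284,289,294,299],2]).astype(int),np.round(1000*w2t(X[r,289])))
print(arm.state()["time"])
E
```

```text
112 [ 3 24 24 24 25] [134.  10.]
114 [ 4 24 22 25 26] [131.  10.]
116 [ 5 24 15 18 25] [130.  10.]
118 [ 6 23 14 14 24] [126.  10.]
120 [ 6 24 15 13 26] [123.  10.]
122 [ 3 25 12 16 23] [120.  10.]
124 [ 5 25 25 24 26] [113.   9.]
126 [ 5 24 25 24 21] [109.   9.]
128 [ 7 22 22 24 18] [107.   9.]
130 [ 1 15 21 22 16] [104.   9.]
132 [ 4 16 16 17 13] [102.   9.]
134 [41 51 54 16 11] [87.  7.]
136 [ 43  51  51  54 857] [85.  7.]
138 [41 50 52 49 43] [81.  7.]
140 [57 56 60 59 60] [76.  6.]
61.8417
```

```bash
python3 -c "
from station import arm
arm.close_job()"
```

```text
the job is handed in; nothing more can be done
```

All three washers went through the gate one at a time, pushed by the shut fingertips, and all three are in the slot. I handed the job in at about 62 s of the 72 s allowed; no verdict was reported.

- **Washers:** My last top-view check shows two lying flat, stacked on the slot floor (upper face at z about 24 mm). The third is standing on edge against the deck-side wall at tray x about 84 mm, y about 7 mm. Its centre is at z about 33 mm, below the 50 mm limit, so by the given limits it counts as in the slot, although it is not lying flat.
- **Nuts and bolt:** The nuts and bolt were measured within 0.2 mm of where they started. The bolt was still upright.
- **Robot:** It was clear of everything in the last picture.

**What went differently from plan:**
- The second washer landed standing on edge. I tipped it flat with tilted fingertips before pushing the third, to leave room.
- While doing that, the fingertips pressed on the deck edge with about 42 N. That is well under the 120 N wrist limit. The 40 N limit is stated for the arm and gripper body; I took the fingertips as not included.

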